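# Put the work lamp back on its charging base and switch it on

### The job

Put the cordless work lamp back on its charging base: its light panel faces the end with the switch, both pegs in the sockets of its foot, lowered and not dropped, sitting fully home. Then slide the base's small recessed switch all the way to the end of its slot marked by the round stud. Keep the lamp upright and leave the pipe fittings lying around where they are.

Things in the scene. Friction and masses are not known exactly. Their poses are not given: they have to be found in the camera images.
- lamp_mid (a point): Cordless work lamp, loose, upright, 0.45 kg. Point on its vertical axis, 55 mm above its underside; z up, its flat light panel faces -x. Foot 64 (x) by 96 (y) by 29 mm high; on it a box body 44 (x) by 72 (y) mm, from 29 to 109 mm above the underside, and a wire loop on top to 117 mm. Grip the body across its 44 mm (x).
- lamp_socket (a point): Mouth of the wide socket in the lamp's underside, at y = +30 mm of the lamp's axis: upright round hole 16.5 mm wide. The narrow socket, 12.5 mm wide, is at y = -30 mm. Both are 22 mm deep with a 2 mm chamfer. Axes as lamp_mid.
- seat (a point): Seat of the charging base, a fixed flat grey block 220 (x) by 110 (y) by 30 mm high. Point midway between its two pegs, on the top face, 52 mm from the block's centre to +x; z up, -x points along the block to the switch end. With the lamp fully home its underside lies on the top face (lamp_mid 55 mm above this point), axes parallel to these, same way round.
- peg_thick (a point): Tip of the thick steel peg of the base, 14 mm wide, at y = +30 mm of seat; the thin peg, 10 mm wide, is at y = -30 mm. Both stand 20 mm above the top face; their upper 8 mm taper to blunt tips 6 and 4 mm wide. Axes as seat.
- switch (a joint): Slide switch of the base: 0 to 0.016 m; starts at 0 to 0.003 (off), 0.016 is fully on. It grows as the slide moves along -y of seat's axes, towards the black round stud (8 mm wide) on the top face just past the slot's on end. It resists with about 1.2 N and stays where it is left.
- switch_top (a point): Centre of the top of the slide, a black block 16 (x) by 10 (y) by 7.5 mm high in a recessed slot in the base's top face; flush with that face. Axes as seat, from which it lies 119 mm towards -x. A shut fingertip lowered into the empty length of the slot on its +y side can push it to -y.
- slot (a point): Centre of the slot's mouth, at the height of the base's top face; axes as seat. The slot is 38 mm wide (x), 64 mm long (y) and 8 mm deep. With the switch at 0 the slide's centre is 8 mm from here towards -y, leaving 35 mm of empty slot on its +y side.
- coupling_mid (a point): A steel pipe coupling standing upright by the lamp, 36 mm across, 45 mm high; the point is at its centre. Leave alone.
- elbow_mid (a point): A copper pipe elbow lying by the lamp, about 48 by 48 mm, 30 mm high; the point is at its middle, 15 mm up. Leave alone.
- tee_mid (a point): A brass tee lying beside the base, 60 by 47 mm, 30 mm high; the point is on its axis, 15 mm up. Leave alone.
- valve_mid (a point): A small brass ball valve with a flat lever lying beside the base, 82 by 32 mm, 46 mm high; the point is at its middle, 23 mm up. Leave alone.
Mind the look-alikes: they are no part of the job. Leave any blue look-alike of the part that bears lamp_mid alone.

How it is judged:
On the way, in this order (a step that is already met when the one before it is completed fails the run):
1. the lamp is seated fully home on both pegs, light panel to the switch, and let go (horizontal distance between lamp_mid and seat below 0.005 m and z of lamp_mid in the frame of seat below 0.058 m and angle between the x axis of lamp_mid and the x axis of seat, either way round below 0.08 rad and angle between the z axis of lamp_mid and the z axis of seat, either way round below 0.04 rad and contact force between the fingers and lamp below 0.05 N), for 0.2 s.
2. then the switch is slid fully on (value of joint switch above 0.0135 m), for 0.2 s.
At the end, for the whole second after the job is handed in: The lamp sits at rest on the base, not held: its axis within 5 mm of the seat's, its underside within 3 mm of the top face, yaw within 0.08 rad and upright within 0.04 rad, light panel to the switch (the unequal pegs allow no other way); the switch is at more than 13.5 mm of its 16 mm (all of step 1 and value of joint switch above 0.0135 m and linear speed of lamp below 0.01 m/s); the robot touches nothing.
It fails at once if the lamp is tipped by more than 0.6 rad (angle between lamp_mid's own z axis and vertical above 0.6 rad).
It fails at once if the lamp is dropped: out of the fingers over the base with its underside more than 24 mm above the top face (horizontal distance between lamp_mid and seat below 0.04 m and z of lamp_mid in the frame of seat above 0.079 m and contact force between anything else and lamp below 0.02 N).
It fails at once if one of the four pipe fittings is shifted by more than 25 mm (distance of any of coupling_mid, elbow_mid, tee_mid, valve_mid from where it was at the start of the episode above 0.025 m).
It also fails if it takes over 50 s, if anything falls off the work surface, if the arm or the gripper's body presses on something with over 40 N, if the wrist force passes 120 N, or if a joint passes its speed limit or range.

### The arm

A 6-joint arm with a two-finger parallel gripper is mounted at the origin on the work surface. World frame = base frame: x ahead of the robot, y to its left, z up, the work surface at z = 0. Lengths are in m, angles in rad, forces in N, time in s.
With the tool pointing down it reaches from about 0.35 to 0.875 m from the base axis. Payload 4.2 kg.
Tool frame: the origin (TCP) lies midway between the tips of the shut fingers; the grasp point (between the pads) lies 19 mm behind it; z points along the fingers, y is the line along which they close (so a half turn about z gives the same grasp; the last joint's range is limited). The gripper opens to 85 mm and grips with 20 to 120 N. Pads are 22 mm wide; open, the fingers measure 114 mm over their backs; the gripper's body (76 mm by 85 mm) begins 54 mm behind the grasp point. The pads swing forward as they close: fully open they stand 13 mm farther back than shut.
Start: joints at [-1.089, 0.385, 0.008, 0, -1.194, -0.259], TCP at [0.138, -0.61, 0.231] pointing down, gripper open.
Joint ranges: [-3.14, 3.14], [-1.21, 2.06], [-1.07, 1.41], [-3.16, 2.05], [-2.99, -0.16], [-3.1, 3.1]. Speed limits (rad/s): [2.79, 2.79, 3.14, 3.14, 3.14, 3.14].

### API

Orientations are given as a unit quaternion [w, x, y, z].
In Python, from bench import get_state, viewer, order gives the robot as it stands. The module is installed in compiled form; this text tells all that it offers.
- The arm moves only by the shell command python3 -m creep 'ROWS' [OPENING]. ROWS is JSON, a list of rows, each an object with "offset": the shift along the world's x, y, z in m, a list of three; "twist": the turn about the world's z in degrees. A call has 1 to 12 rows; each row is the pose to reach, as a shift and turn from the pose commanded when the call began; what a row does not reach only later rows make up. A row lasts 1/12 s, in which the tool goes at most 41.7 mm and 7.16 degrees, less where a joint would pass 70% of its speed; a pose out of reach is approached as far as the arm can. A call with a gripper value outside its range is refused whole. OPENING is the closure, from -1 (fully open) to 1 (shut), so that 0 is half open, set as the call begins (- or left out, the last holds). The fingers move at their own pace and stop on an object; the grip force is fixed at half the most. Time passes only in rows, so rows that repeat a pose let the fingers close. It gives the time, the measured TCP pose, the force, the opening and the grip force at its end, in the units of the state.
- get_state(): the state, without advancing time (a new reading comes with each control period).
- viewer.camera(name): name is "side" or "top"; returns a dict with "frame" (400x640x3 uint8, blue, green, red), "z_map" (400x640 float32, m along the optical axis (not along the pixel's ray), 0 where there is no reading), "fx", "fy", "cx", "cy" (pixels), "D" ([k1, k2, p1, p2, k3] as OpenCV has them; the pictures are not rectified), "world_from_camera" (4x4, takes a point from camera to world coordinates). Camera axes: x right, y up, looking along -z (the intrinsics and any distortion apply to the point x, -y, -z); pixel columns grow to the right and rows downward; lengths in m; the calibration is good to about 2 mm. A picture is of the moment at which its call begins.
- order.sign_off(): hands the job in; it is judged then, once.
The state is a dict: "clock": time; "joint_positions": joint angles; "qvel": joint speeds; "joint_efforts": joint torques, N m; "ee_pos": TCP position; "ee_rot": TCP orientation; "wrist_force": force on the tool from outside, world axes, zero at the start; "wrist_torque": the same for the moment, N m; "opening": finger opening in m; "grasp_force": force on a finger pad.
Only numpy, scipy, OpenCV 4.12 (cv2) and the standard library are available. Lean on these libraries where they do the work, as an engineer would, in place of code of your own. Each camera call takes 0.05 s, during which the arm holds its last target. There are 200 camera calls.

## Working session

There is one attempt and no reset: what is moved stays moved. The work goes in short steps, Python scripts to look and compute and a shell command to move; the robot and the scene stay as the last step left them, time stands still between calls to the robot, and variables do not carry over. Pictures are saved under pics/ and viewed, at most 10 in all, crops included, and the job is handed in when it is done.

```bash
mkdir -p pics; cat > h.py <<'E'
import numpy as np, cv2, pickle
from bench import get_state, viewer, order
def snap(n,tag):
    c=viewer.camera(n); pickle.dump(c,open(f'pics/{tag}.pkl','wb')); cv2.imwrite(f'pics/{tag}.png',c['frame']); return c
def load(tag): return pickle.load(open(f'pics/{tag}.pkl','rb'))
def rays(c,uv):
    K=np.array([[c['fx'],0,c['cx']],[0,c['fy'],c['cy']],[0,0,1]])
    p=cv2.undistortPoints(np.array(uv,float).reshape(-1,1,2),K,np.array(c['D'],float))[:,0]
    d=np.c_[p[:,0],-p[:,1],-np.ones(len(p))]; T=np.array(c['world_from_camera']); return T[:3,3],d@T[:3,:3].T
def at_z(c,uv,z):
    o,d=rays(c,uv); return o+d*((z-o[2])/d[:,2])[:,None]
def at_d(c,uv):
    o,d=rays(c,uv); uv=np.array(uv,int).reshape(-1,2); return o+d*c['z_map'][uv[:,1],uv[:,0]][:,None]
E
python3 -c "
from h import *
for n in('top','side'):
    c=snap(n,n+'0'); print(n,np.round(c['world_from_camera'],3).tolist(),c['fx'],c['D'])
s=get_state();print(s)"
```

```text
top [[-0.178, 0.964, -0.198, 0.283], [-0.984, -0.175, 0.032, -0.129], [-0.004, 0.201, 0.98, 0.964], [0.0, 0.0, 0.0, 1.0]] 381.9135195750471 [-0.02963656  0.          0.          0.          0.        ]
side [[-0.988, 0.106, -0.109, 0.359], [-0.151, -0.59, 0.793, 0.725], [0.02, 0.8, 0.599, 0.716], [0.0, 0.0, 0.0, 1.0]] 407.12831371146973 [-0.08627717  0.          0.          0.          0.        ]
{'clock': 0.1, 'joint_positions': array([-1.08935603e+00,  3.85493665e-01,  6.78116293e-03, -4.57427352e-04,
       -1.19400117e+00, -2.58567487e-01]), 'qvel': array([ 0.00077433, -0.00181897,  0.00472698,  0.00080707, -0.00085914,
        0.00058648]), 'joint_efforts': array([-3.95503901e-05, -3.93320632e+01,  1.88931334e+01,  4.19791058e+00,
       -2.54652346e-03,  4.43163884e-06]), 'ee_pos': array([ 0.13803589, -0.6090374 ,  0.2303265 ]), 'ee_rot': array([-1.48472754e-04, -1.11122022e-01,  9.93806285e-01,  9.70671505e-04]), 'wrist_force': array([-0.00186895,  0.15930354,  0.35059495]), 'wrist_torque': array([ 0.063085  , -0.0101854 ,  0.01664129]), 'grasp_force': 0.0, 'opening': 0.08537329137002339}
```

View pics/top0.png

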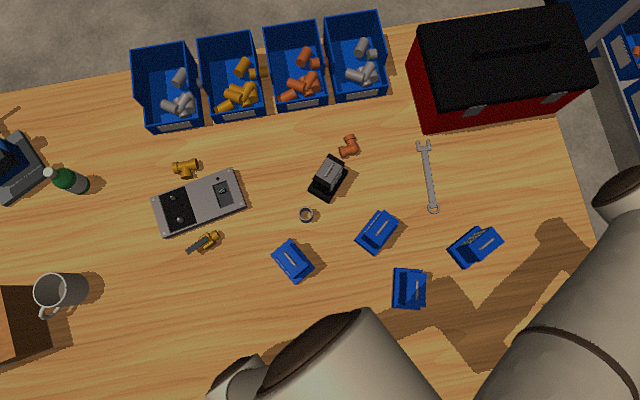

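View pics/side0.png

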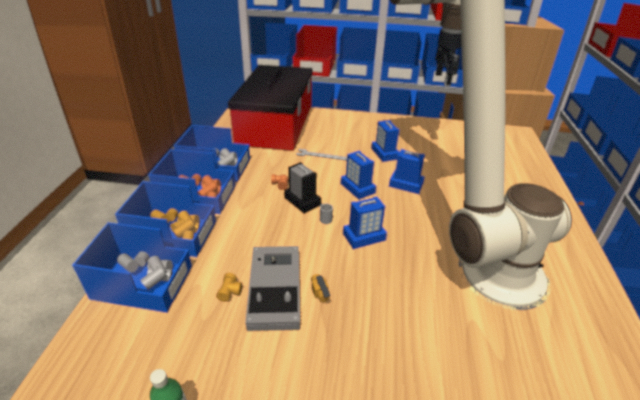

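The top view shows the base at about (198,202), the black lamp at (328,177), the coupling at (306,214), the elbow at (349,146), the tee at (186,167), the valve at (207,242), and four blue look-alikes. The side view shows the lamp at (302,187) and the base at (274,285).

```bash
python3 -c "
from h import *
a=load('top0')['frame']; b=load('side0')['frame']
A=cv2.resize(a[130:260,140:370],None,fx=3.4,fy=3.4,interpolation=cv2.INTER_CUBIC)
cv2.imwrite('pics/a.png',A)
B1=cv2.resize(b[150:240,260:350],(500,500),interpolation=cv2.INTER_CUBIC);B2=cv2.resize(b[240:340,225:325],(300,300),interpolation=cv2.INTER_CUBIC)
o=np.zeros((500,800,3),np.uint8);o[:,:500]=B1;o[:300,500:]=B2;cv2.imwrite('pics/b.png',o)"
```

```text
(no output)
```

View pics/a.png

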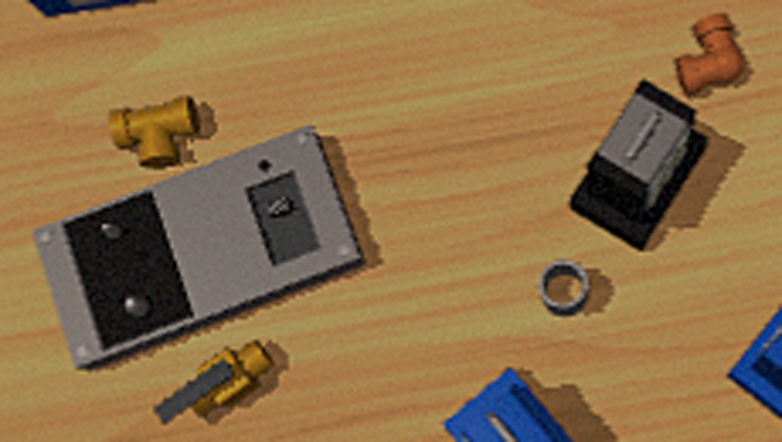

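View pics/b.png

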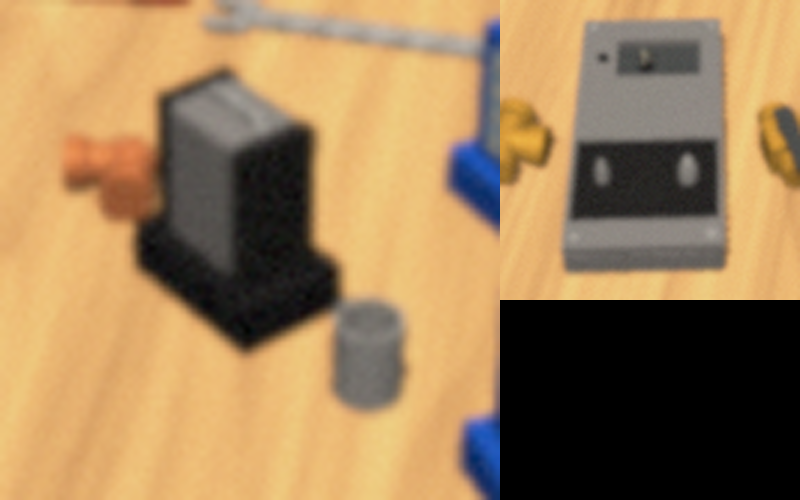

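The enlarged crops show the base's switch at top-crop (280,205), the stud at (264,165) and the pegs at (110,230) and (137,303). The lamp's long sides need a closer look to tell which is the panel.

```bash
python3 -c "
from h import *
a=load('top0')['frame']; b=load('side0')['frame']
f=lambda i,x,y,w,h:cv2.resize(cv2.convertScaleAbs(i[y:y+h,x:x+w],alpha=1.6,beta=15),(400,300),interpolation=cv2.INTER_CUBIC)
o=np.vstack([np.hstack([f(a,300,147,60,60*3//4),f(a,265,205,140,105)]),np.hstack([f(b,275,155,64,48+12),f(b,330,120,107,130)])])
cv2.imwrite('pics/c.png',o)
for n in ('top0','side0'):
  c=load(n); 
  z=c['z_map']; K=z>0
  v,u=np.nonzero(K); P=at_d(c,np.c_[u,v])
  # base top
  m=(abs(P[:,2]-.03)<.006)&((u<250)&(u>145)&(v>165)&(v<242) if n=='top0' else (u>245)&(u<305)&(v>240)&(v<330))
  r=cv2.minAreaRect(P[m,:2].astype(np.float32)); print(n,'base',r,np.median(P[m,2]),cv2.boxPoints(r).tolist())
  m=(abs(P[:,2]-.109)<.008)&((u<360)&(u>300)&(v>147)&(v<210) if n=='top0' else (u>275)&(u<335)&(v>155)&(v<215))
  r=cv2.minAreaRect(P[m,:2].astype(np.float32)); print(n,'lamp',r,np.median(P[m,2]),m.sum(),cv2.boxPoints(r).tolist())
"
```

```text
top0 base ((0.5284197330474854, 0.135390043258667), (0.2421700656414032, 0.1916990876197815), 77.24504089355469) 0.030236375555092176 [[0.40820208191871643, 0.03845483809709549], [0.5951706171035767, -0.0038688406348228455], [0.6486374139785767, 0.2323252558708191], [0.46166884899139404, 0.2746489346027374]]
top0 lamp ((0.5291236042976379, -0.1980798840522766), (0.045556746423244476, 0.07430046051740646), 48.237728118896484) 0.10911955166847198 586 [[0.48624134063720703, -0.1903270184993744], [0.5416631698608398, -0.23981419205665588], [0.5720058679580688, -0.20583274960517883], [0.516584038734436, -0.15634557604789734]]
side0 base ((0.5332611799240112, 0.13686171174049377), (0.111043281853199, 0.2229151725769043), 11.699456214904785) 0.030122154245678157 [[0.45629188418388367, 0.23474517464637756], [0.5014941692352295, 0.016461117193102837], [0.6102304458618164, 0.038978248834609985], [0.565028190612793, 0.25726231932640076]]
side0 lamp ((0.5316091179847717, -0.1960083544254303), (0.04733596369624138, 0.07749755680561066), 49.610530853271484) 0.10924336533677448 299 [[0.4867594540119171, -0.1889268159866333], [0.5457860231399536, -0.23914366960525513], [0.5764588117599487, -0.2030898928642273], [0.5174322128295898, -0.15287303924560547]]
```

View pics/c.png

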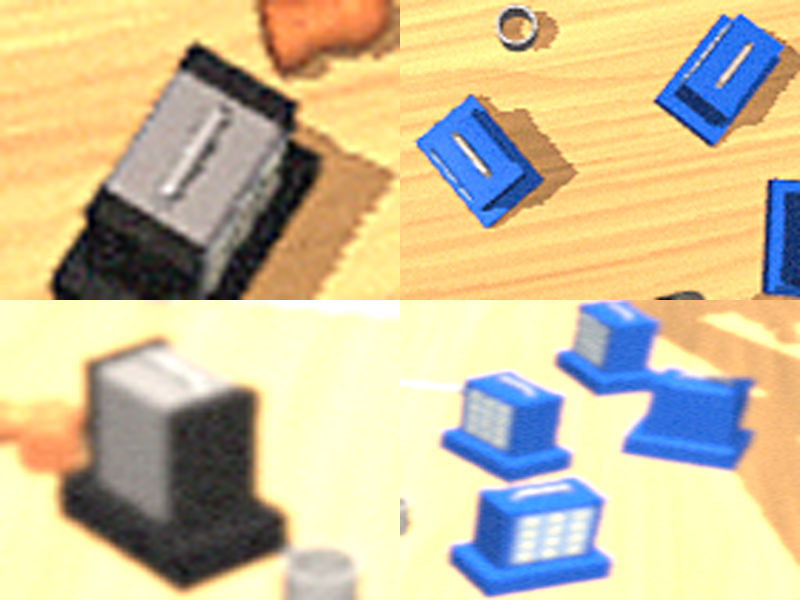

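The lamp's −x−y long side shows the light-cell grid (top-left tile, about (250,220)), while the opposite side is plain grey. So the panel faces −x−y and lamp yaw is about 48.5°. The base yaw is about 101.7°, with the thick peg on the world −x side. I'll refine the seat from the corners and pegs.

```bash
python3 -c "
from h import *
c=load('top0')
q=np.array([[35,230],[312,127],[362,260],[82,366]])/3.4+[140,130]
P=at_z(c,q,.03)[:,:2];print('corners',P.round(4).tolist(),P.mean(0),[np.hypot(*(P[i]-P[i-1])).round(4) for i in range(4)])
ex=P[0]-P[1]+P[3]-P[2];print('yaw',np.degrees(np.arctan2(ex[1],ex[0])))
for z in(.03,.05):print(z,at_z(c,np.array([[112,231],[137,303],[264,165],[281,206]])/3.4+[140,130],z)[:,:2].round(4).tolist())
d=load('side0')
Q=at_z(d,np.array([[602,160],[687,157],[602,57],[646,57]])/3+[225-500/3,240],.05)[:,:2].round(4);print('side peg tips',Q.tolist())
"
```

```text
corners [[0.5621, 0.2517], [0.6037, 0.0378], [0.4961, 0.0151], [0.4549, 0.227]] [0.52920912 0.13291212] [np.float64(0.11), np.float64(0.2179), np.float64(0.1099), np.float64(0.2159)]
yaw 101.00775067539308
0.03 [[0.551, 0.1949], [0.4939, 0.1823], [0.5809, 0.0771], [0.5473, 0.0686]]
0.05 [[0.5453, 0.188], [0.4894, 0.1757], [0.5745, 0.0727], [0.5417, 0.0644]]
side peg tips [[0.55, 0.1935], [0.4925, 0.1807], [0.576, 0.0969], [0.5432, 0.0911]]
```

```bash
python3 -m creep '[{"offset":[0.02,0.025,0.02],"twist":-5},{"offset":[0.045,0.05,0.03],"twist":-10},{"offset":[0.07,0.075,0.03],"twist":-15},{"offset":[0.095,0.1,0.03],"twist":-20},{"offset":[0.12,0.125,0.03],"twist":-25},{"offset":[0.145,0.15,0.03],"twist":-30},{"offset":[0.17,0.175,0.03],"twist":-35},{"offset":[0.195,0.2,0.03],"twist":-40},{"offset":[0.22,0.225,0.03],"twist":-45},{"offset":[0.245,0.25,0.03],"twist":-50},{"offset":[0.27,0.275,0.03],"twist":-54},{"offset":[0.29,0.3,0.03],"twist":-54}]' -1
```

```text
clock: 1.1
ee_pos: [0.4293, -0.3079, 0.2609]
ee_rot: [-0.0, 0.353, 0.936, 0.0]
wrist_force: [-0.1, -0.9, -0.8]
opening: 0.0855
grasp_force: 0.0
```

```bash
python3 -m creep '[{"offset":[0.025,0.028,0],"twist":0},{"offset":[0.05,0.055,0],"twist":0},{"offset":[0.075,0.083,0],"twist":0},{"offset":[0.102,0.112,0],"twist":0},{"offset":[0.102,0.112,-0.03],"twist":0},{"offset":[0.102,0.112,-0.06],"twist":0},{"offset":[0.102,0.112,-0.08],"twist":0},{"offset":[0.102,0.112,-0.08],"twist":0}]'; python3 -c "
from h import *
snap('top','t1');snap('side','s1')
a=load('t1')['frame'][110:240,250:400];b=load('s1')['frame'][110:240,230:380]
cv2.imwrite('pics/d.png',np.hstack([cv2.resize(i,(400,347),interpolation=cv2.INTER_CUBIC) for i in(a,b)]))"
```

```text
clock: 1.77
ee_pos: [0.5269, -0.1963, 0.1759]
ee_rot: [-0.006, 0.352, 0.936, -0.001]
wrist_force: [-0.4, -0.9, -0.4]
opening: 0.0856
grasp_force: 0.0
```

View pics/d.png

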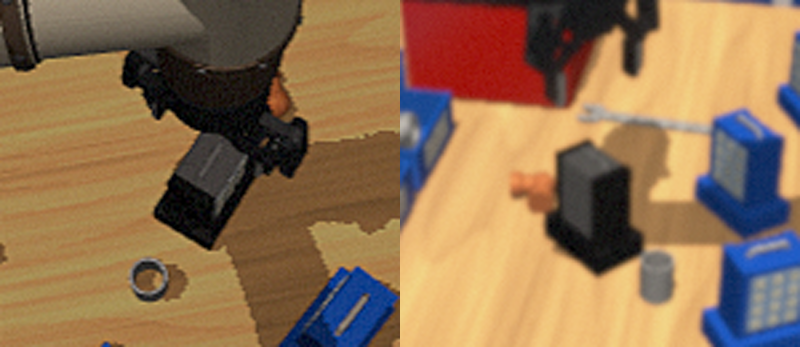

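The crops show the fingers on either side of the lamp and above it: (140,75) and (285,150) in the top view, (550,100) and (637,70) in the side view. I'll descend.

```bash
python3 -m creep '[{"offset":[0,0,-0.03],"twist":0},{"offset":[0,0,-0.06],"twist":0},{"offset":[0,0,-0.09],"twist":0},{"offset":[0,0,-0.11],"twist":0},{"offset":[0,0,-0.12],"twist":0},{"offset":[0,0,-0.12],"twist":0},{"offset":[0,0,-0.12],"twist":0}]' -1
```

```text
clock: 2.45
ee_pos: [0.5315, -0.198, 0.0628]
ee_rot: [0.001, 0.352, 0.936, 0.0]
wrist_force: [-0.5, -0.6, 0.6]
opening: 0.0856
grasp_force: 0.0
```

```bash
python3 -m creep '[{"offset":[0,0,0],"twist":0},{"offset":[0,0,0],"twist":0},{"offset":[0,0,0],"twist":0},{"offset":[0,0,0],"twist":0},{"offset":[0,0,0],"twist":0},{"offset":[0,0,0],"twist":0},{"offset":[0,0,0],"twist":0},{"offset":[0,0,0],"twist":0}]' 1
```

```text
clock: 3.12
ee_pos: [0.5311, -0.1977, 0.0628]
ee_rot: [0.001, 0.352, 0.936, 0.0]
wrist_force: [-1.2, -0.4, 5.8]
opening: 0.0435
grasp_force: 62.6
```

```bash
python3 -m creep '[{"offset":[0,0,0.01],"twist":0},{"offset":[0,0,0.03],"twist":0},{"offset":[0,0,0.05],"twist":0},{"offset":[0,0,0.075],"twist":0},{"offset":[0,0,0.1],"twist":0},{"offset":[0,0.03,0.1],"twist":6},{"offset":[0,0.06,0.1],"twist":12},{"offset":[-0.002,0.09,0.1],"twist":18},{"offset":[-0.003,0.12,0.1],"twist":24},{"offset":[-0.004,0.15,0.1],"twist":30},{"offset":[-0.005,0.18,0.1],"twist":35},{"offset":[-0.006,0.21,0.1],"twist":40}]'
python3 -m creep '[{"offset":[0,0.03,0],"twist":4},{"offset":[0,0.06,0],"twist":8},{"offset":[-0.001,0.09,0],"twist":11},{"offset":[-0.002,0.12,0],"twist":13},{"offset":[-0.003,0.15,0],"twist":13},{"offset":[-0.0035,0.173,0],"twist":13},{"offset":[-0.0035,0.173,0],"twist":13},{"offset":[-0.0035,0.173,0],"twist":13},{"offset":[-0.0035,0.173,0],"twist":13}]'
python3 -c "
from h import *
snap('top','t2');snap('side','s2')
a=load('t2')['frame'][140:260,130:290];b=load('s2')['frame'][180:330,205:355]
cv2.imwrite('pics/e.png',np.hstack([cv2.resize(i,s,interpolation=cv2.INTER_CUBIC) for i,s in((a,(480,360)),(b,(320,360)))][:2]))"
```

```text
clock: 4.12
ee_pos: [0.5225, 0.0137, 0.1606]
ee_rot: [-0.001, 0.009, 1.0, -0.0]
wrist_force: [0.3, -0.3, -3.7]
opening: 0.0436
grasp_force: 62.0
clock: 4.87
ee_pos: [0.5196, 0.1848, 0.1605]
ee_rot: [-0.001, -0.102, 0.995, -0.0]
wrist_force: [-1.0, 0.8, -4.2]
opening: 0.0434
grasp_force: 62.4
```

View pics/e.png

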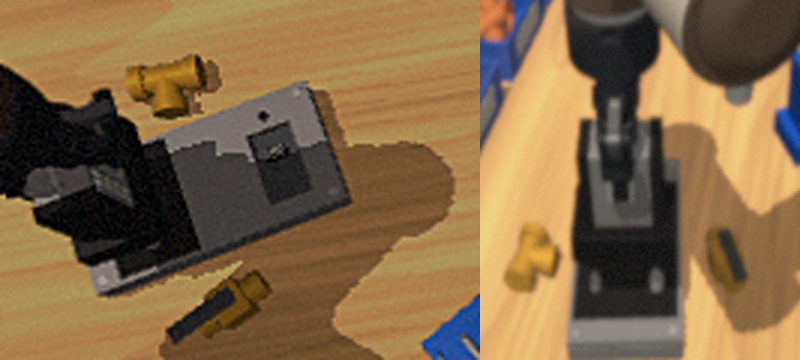

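The top tile shows the lamp's cell panel at (112,185), facing the switch, as required. The side tile shows the lamp upright above the two pegs at (597,275) and (655,278). I'll check where the foot lies in the tool axes, and the yaw, using depth.

```bash
python3 -c "
from h import *
t=np.radians(101.7);R=np.array([[np.cos(t),np.sin(t)],[-np.sin(t),np.cos(t)]])
for n,rng in(('s2',(.102,.124)),('t2',(.102,.124))):
  c=load(n);v,u=np.nonzero(c['z_map']>0);P=at_d(c,np.c_[u,v])
  L=(P[:,:2]-[.5196,.1848])@R.T
  k=(abs(L)<.07).all(1)
  for lo,hi in ((.09,.104),(.104,.122),(.122,.134),(.135,.2)):
    m=k&(P[:,2]>lo)&(P[:,2]<hi)
    if m.sum()<8: continue
    q=np.percentile(L[m],[2,50,98],axis=0)*1e3;print(n,lo,m.sum(),q.round(1).tolist())
  m=k&(P[:,2]>.104)&(P[:,2]<.122)
  s=np.polyfit(L[m,1],L[m,0],1) if m.sum()>8 else 0;print('slope',s)
# seat again from side: fit base top edges from s0
c=load('side0');v,u=np.nonzero(c['z_map']>0);P=at_d(c,np.c_[u,v])
m=(abs(P[:,2]-.03)<.004);L=(P[:,:2]-[.5196,.1848])@R.T;m&=(abs(L)<.25).all(1)
mm=m&(abs(L[:,1])<.04);print('base x range',np.percentile(L[mm,0],[1,99]))
mm=m&(L[:,0]>-.15)&(L[:,0]<.05);print('base y range',np.percentile(L[mm,1],[1,99]))
m=(P[:,2]>.036)&(abs(L)<[.02,.05]).all(1)&(P[:,2]<.06)
for g in(1,-1):
  w=m&(L[:,1]*g>0);print('peg',g,w.sum(),L[w].mean(0),P[w,2].max())
"
```

```text
s2 0.09 117 [[30.3, -47.0], [32.2, -4.7], [33.6, 45.1]]
s2 0.104 326 [[-13.3, -46.8], [32.2, 3.6], [34.4, 48.4]]
s2 0.122 560 [[-25.0, -47.3], [22.9, 4.0], [33.5, 46.4]]
s2 0.135 847 [[20.1, -35.7], [22.4, 1.7], [35.9, 35.7]]
slope [-0.11125485  0.03031268]
t2 0.09 53 [[-31.6, -42.8], [-30.0, 38.2], [30.5, 50.1]]
t2 0.104 149 [[-31.6, -41.4], [-30.1, 34.9], [32.0, 50.1]]
t2 0.122 338 [[-30.9, -32.6], [-20.4, 37.8], [30.3, 49.7]]
t2 0.135 370 [[-32.5, 5.6], [-17.1, 37.0], [24.9, 38.6]]
slope [ 0.3962685  -0.02529313]
base x range [-0.15755864  0.06016385]
base y range [-0.24097173  0.09559598]
peg 1 44 [0.00579982 0.02694683] 0.05200334523345429
peg -1 24 [ 0.00401926 -0.03378968] 0.05026366852968711
```

```bash
python3 -c "
from h import *
t=np.radians(101.7);R=np.array([[np.cos(t),np.sin(t)],[-np.sin(t),np.cos(t)]])
for n in('top0','side0'):
  c=load(n);v,u=np.nonzero(c['z_map']>0);P=at_d(c,np.c_[u,v]);L=(P[:,:2]-[.5196,.1848])@R.T
  m=(abs(P[:,2]-.03)<.004)
  e=[]
  for y in np.arange(-.04,.045,.01):
    k=m&(abs(L[:,1]-y)<.004)&(L[:,0]>-.175)&(L[:,0]<.075);e.append((L[k,0].min(),L[k,0].max()))
  f=[]
  for x in np.arange(-.14,.05,.01):
    k=m&(abs(L[:,0]-x)<.004)&(abs(L[:,1])<.075);f.append((x,L[k,1].min(),L[k,1].max()))
  f=np.array(f);e=np.median(e,0)
  print(n,'x',e,e.mean()+.052,'y',np.median(f[:,1:],0),np.median(f[:,1:]),'slopes',[np.polyfit(f[:,0],f[:,i],1)[0] for i in(1,2)])
  m=(P[:,2]>.044)&(abs(L)<[.025,.05]).all(1)&(P[:,2]<.06)
  for g in(1,-1):
    w=m&(L[:,1]*g>0);print('peg',g,w.sum(),L[w].mean(0))
"
```

```text
top0 x [-0.16026716  0.06077964] 0.0022562411424612225 y [-0.05695522  0.05371693] -0.0013309470865585024 slopes [np.float64(-0.007735316249957131), np.float64(-0.00370863169921799)]
peg 1 21 [0.00172292 0.0291899 ]
peg -1 9 [ 0.00242012 -0.03078654]
side0 x [-0.15947442  0.06118148] 0.0028535266426386527 y [-0.05768265  0.05109701] -0.0030614820898248636 slopes [np.float64(-0.0006782289093448944), np.float64(-2.8268375414916043e-05)]
peg 1 20 [0.00457078 0.02661902]
peg -1 11 [ 0.00328657 -0.03377874]
```

```bash
python3 -m creep '[{"offset":[0.002,0.003,0],"twist":0},{"offset":[0.002,0.003,-0.015],"twist":0},{"offset":[0.002,0.003,-0.03],"twist":0},{"offset":[0.002,0.003,-0.042],"twist":0},{"offset":[0.002,0.003,-0.046],"twist":0},{"offset":[0.002,0.003,-0.05],"twist":0},{"offset":[0.002,0.003,-0.053],"twist":0},{"offset":[0.002,0.003,-0.053],"twist":0}]'
```

```text
clock: 5.63
ee_pos: [0.5228, 0.1883, 0.1083]
ee_rot: [0.0, -0.102, 0.995, -0.0]
wrist_force: [-0.5, -0.3, -4.2]
opening: 0.0435
grasp_force: 62.4
```

```bash
python3 -m creep '[{"offset":[0,0,-0.002],"twist":0},{"offset":[0,0,-0.004],"twist":0},{"offset":[0,0,-0.006],"twist":0},{"offset":[0,0,-0.006],"twist":0}]'
```

```text
clock: 5.97
ee_pos: [0.5225, 0.1881, 0.1022]
ee_rot: [-0.0, -0.103, 0.995, -0.0]
wrist_force: [0.1, -1.8, -3.6]
opening: 0.0435
grasp_force: 62.6
```

```bash
python3 -m creep '[{"offset":[0,0,-0.002],"twist":0},{"offset":[0,0,-0.004],"twist":0},{"offset":[0,0,-0.006],"twist":0},{"offset":[0,0,-0.008],"twist":0},{"offset":[0,0,-0.0085],"twist":0},{"offset":[0,0,-0.0085],"twist":0}]'
```

```text
clock: 6.47
ee_pos: [0.5225, 0.1881, 0.0935]
ee_rot: [-0.0, -0.103, 0.995, -0.0]
wrist_force: [0.9, -4.2, -3.4]
opening: 0.0432
grasp_force: 62.5
```

```bash
python3 -m creep '[{"offset":[0,-0.0005,-0.0005],"twist":0},{"offset":[0,-0.0005,-0.001],"twist":0},{"offset":[0,-0.0005,-0.001],"twist":0}]'
```

```text
clock: 6.72
ee_pos: [0.5225, 0.188, 0.093]
ee_rot: [-0.0, -0.102, 0.995, 0.0]
wrist_force: [0.5, -3.3, -2.0]
opening: 0.0431
grasp_force: 62.8
```

```bash
python3 -m creep '[{"offset":[0,0,0],"twist":0},{"offset":[0,0,0],"twist":0},{"offset":[0,0,0],"twist":0},{"offset":[0,0,0],"twist":0},{"offset":[0,0,0],"twist":0},{"offset":[0,0,0],"twist":0},{"offset":[0,0,0],"twist":0},{"offset":[0,0,0],"twist":0}]' -1
```

```text
clock: 7.38
ee_pos: [0.5227, 0.1881, 0.0929]
ee_rot: [0.0, -0.103, 0.995, 0.0]
wrist_force: [0.3, -0.8, 0.3]
opening: 0.0854
grasp_force: 0.0
```

```bash
python3 -m creep '[{"offset":[0,0,0.02],"twist":0},{"offset":[0,0,0.05],"twist":0},{"offset":[0,0,0.08],"twist":0},{"offset":[0,0,0.11],"twist":0},{"offset":[-0.03,0,0.12],"twist":0},{"offset":[-0.06,0.02,0.12],"twist":0},{"offset":[-0.09,0.04,0.12],"twist":0},{"offset":[-0.11,0.06,0.12],"twist":0},{"offset":[-0.11,0.06,0.12],"twist":0},{"offset":[-0.11,0.06,0.12],"twist":0}]' 1
python3 -c "
from h import *
snap('top','t3');snap('side','s3')
a=load('t3')['frame'][150:225,180:260];b=load('s3')['frame'][200:320,215:335]
cv2.imwrite('pics/f.png',np.hstack([cv2.resize(i,s,interpolation=cv2.INTER_CUBIC) for i,s in((a,(480,450)),(b,(320,450)))]))
t=np.radians(101.7);R=np.array([[np.cos(t),np.sin(t)],[-np.sin(t),np.cos(t)]])
for n in('t3','s3'):
  c=load(n);v,u=np.nonzero(c['z_map']>0);P=at_d(c,np.c_[u,v]);L=(P[:,:2]-[.5225,.188])@R.T
  for zt,bx,nm in((.109,.05,'body'),):
    m=(abs(P[:,2]-zt)<.006)&(abs(L)<.06).all(1);print(n,nm,m.sum(),np.median(P[m,2]),(np.percentile(L[m],[1,99],axis=0)*1e3).round(1).tolist())
  m=(P[:,2]<.026)&(P[:,2]>.01)&(abs(L[:,0]+.119)<.03)&(abs(L[:,1])<.045);print(n,'slot',m.sum(),np.median(P[m,2]),(np.percentile(L[m],[2,98],axis=0)*1e3).round(1).tolist())
"
```

```text
clock: 8.22
ee_pos: [0.4118, 0.2488, 0.2133]
ee_rot: [0.0, -0.104, 0.995, 0.0]
wrist_force: [-0.4, -0.5, -0.4]
opening: -0.0002
grasp_force: 0.0
t3 body 78 0.10904564815140821 [[-22.9, -31.2], [21.1, 38.8]]
t3 slot 326 0.02313630059780497 [[-137.3, -24.1], [-100.6, 36.9]]
s3 body 159 0.1089041936856282 [[20.7, -36.1], [25.0, 35.7]]
s3 slot 56 0.02321119023549234 [[-140.4, -23.3], [-110.5, 38.2]]
```

View pics/f.png

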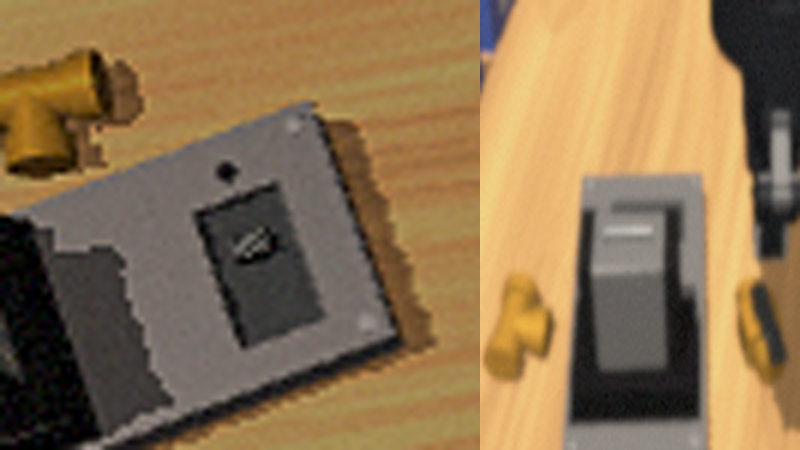

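The top tile shows the slot, the slide at about (257,243) and the stud at (227,172). The lamp sits on the dark contact area. The slot spans x −138…−100 and y −24…+38 in the seat frame, so its centre is at about (−119, +6.5), which matches the given sizes.

```bash
python3 -c "
from h import *
t=np.radians(101.7);R=np.array([[np.cos(t),np.sin(t)],[-np.sin(t),np.cos(t)]])
for n in('t3','s3'):
  c=load(n);v,u=np.nonzero(c['z_map']>0);P=at_d(c,np.c_[u,v]);L=(P[:,:2]-[.5225,.188])@R.T
  m=(abs(P[:,2]-.139)<.01)&(abs(L)<.05).all(1);m2=m&(P[:,2]>.134);print(n,m2.sum(),np.median(P[m2,2]),(np.percentile(L[m2],[1,99],axis=0)*1e3).round(1).tolist())"
python3 -m creep '[{"offset":[0.02,-0.03,0],"twist":0},{"offset":[0.04,-0.06,0],"twist":0},{"offset":[0.06,-0.09,0],"twist":0},{"offset":[0.08,-0.12,0],"twist":0},{"offset":[0.1,-0.15,0],"twist":0},{"offset":[0.114,-0.182,0],"twist":0},{"offset":[0.114,-0.182,-0.03],"twist":0},{"offset":[0.114,-0.182,-0.06],"twist":0},{"offset":[0.114,-0.182,-0.09],"twist":0},{"offset":[0.114,-0.182,-0.12],"twist":0},{"offset":[0.114,-0.182,-0.14],"twist":0},{"offset":[0.114,-0.182,-0.14],"twist":0}]' 1
python3 -m creep '[{"offset":[0,0,0],"twist":0}]'
python3 -c "
from h import *
snap('top','t4');snap('side','s4')
a=load('t4')['frame'][140:240,160:280];b=load('s4')['frame'][200:320,215:335]
cv2.imwrite('pics/g.png',np.hstack([cv2.resize(i,s,interpolation=cv2.INTER_CUBIC) for i,s in((a,(420,350)),(b,(350,350)))]))"
```

```text
t3 633 0.1393745007743673 [[-21.0, -34.7], [21.0, 37.7]]
s3 679 0.13912403084516467 [[-20.6, -36.0], [23.6, 36.4]]
clock: 9.32
ee_pos: [0.5238, 0.0635, 0.068]
ee_rot: [-0.005, -0.101, 0.995, -0.001]
wrist_force: [-0.2, -0.3, 0.6]
opening: -0.0
grasp_force: 0.0
clock: 9.4
ee_pos: [0.5267, 0.0648, 0.0719]
ee_rot: [-0.001, -0.102, 0.995, -0.001]
wrist_force: [1.3, 0.4, 0.7]
opening: 0.0003
grasp_force: 0.0
```

View pics/g.png

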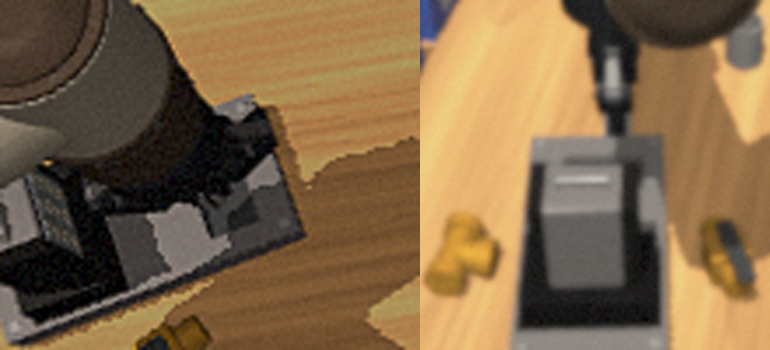

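The lamp top is at 0.139 m, so it is fully home. The fingertip is above the slot at about (225,200) in the top tile. I'll descend slowly while watching the force.

```bash
python3 -m creep '[{"offset":[0,0,-0.01],"twist":0},{"offset":[0,0,-0.02],"twist":0},{"offset":[0,0,-0.03],"twist":0},{"offset":[0,0,-0.037],"twist":0},{"offset":[0,0,-0.037],"twist":0},{"offset":[0,0,-0.04],"twist":0},{"offset":[0,0,-0.043],"twist":0},{"offset":[0,0,-0.046],"twist":0},{"offset":[0,0,-0.046],"twist":0}]'
```

```text
clock: 10.25
ee_pos: [0.5264, 0.0659, 0.0263]
ee_rot: [-0.0, -0.102, 0.995, -0.0]
wrist_force: [0.1, 0.2, -0.1]
opening: 0.0002
grasp_force: 0.0
```

```bash
python3 -m creep '[{"offset":[0.003,0.0006,-0.001],"twist":0},{"offset":[0.006,0.0012,-0.001],"twist":0},{"offset":[0.009,0.0018,-0.001],"twist":0},{"offset":[0.012,0.0024,-0.001],"twist":0},{"offset":[0.015,0.003,-0.001],"twist":0},{"offset":[0.0176,0.0037,-0.001],"twist":0},{"offset":[0.0176,0.0037,-0.001],"twist":0}]'
```

```text
clock: 10.83
ee_pos: [0.5449, 0.0698, 0.0258]
ee_rot: [0.0, -0.102, 0.995, -0.0]
wrist_force: [0.4, -0.3, 0.9]
opening: -0.0
grasp_force: 0.0
```

```bash
python3 -m creep '[{"offset":[0.001,0.0002,0],"twist":0},{"offset":[0.002,0.0004,0],"twist":0},{"offset":[0.003,0.0006,0],"twist":0},{"offset":[0.003,0.0006,0],"twist":0}]'
```

```text
clock: 11.17
ee_pos: [0.5473, 0.0703, 0.0258]
ee_rot: [-0.0, -0.102, 0.995, -0.0]
wrist_force: [-0.5, -0.9, 0.1]
opening: -0.0003
grasp_force: 0.4
```

```bash
python3 -m creep '[{"offset":[0.001,0.0002,0],"twist":0},{"offset":[0.002,0.0004,0],"twist":0},{"offset":[0.003,0.0006,0],"twist":0},{"offset":[0.003,0.0006,0],"twist":0}]'
```

```text
clock: 11.5
ee_pos: [0.5486, 0.0704, 0.0255]
ee_rot: [-0.002, -0.102, 0.995, -0.0]
wrist_force: [-5.3, 0.1, 3.0]
opening: -0.0001
grasp_force: 2.4
```

```bash
python3 -m creep '[{"offset":[0.001,0.0002,0],"twist":0},{"offset":[0.002,0.0004,0],"twist":0},{"offset":[0.002,0.0004,0],"twist":0}]'
```

```text
clock: 11.75
ee_pos: [0.5488, 0.0702, 0.0252]
ee_rot: [-0.004, -0.102, 0.995, -0.001]
wrist_force: [-7.7, -0.2, 5.3]
opening: -0.0001
grasp_force: 4.1
```

The hard stop came within 0.3 mm of the position predicted for fully on. I'll back off, lift clear and check.

```bash
python3 -m creep '[{"offset":[-0.005,-0.001,0],"twist":0},{"offset":[-0.012,-0.0025,0.001],"twist":0},{"offset":[-0.012,-0.0025,0.02],"twist":0},{"offset":[-0.012,-0.0025,0.05],"twist":0},{"offset":[-0.012,-0.0025,0.08],"twist":0},{"offset":[-0.012,-0.0025,0.11],"twist":0},{"offset":[-0.03,-0.03,0.14],"twist":0},{"offset":[-0.06,-0.06,0.15],"twist":0},{"offset":[-0.08,-0.09,0.15],"twist":0},{"offset":[-0.1,-0.12,0.15],"twist":0},{"offset":[-0.12,-0.15,0.15],"twist":0},{"offset":[-0.12,-0.15,0.15],"twist":0}]'
python3 -m creep '[{"offset":[0,0,0],"twist":0},{"offset":[0,0,0],"twist":0},{"offset":[0,0,0],"twist":0}]'
python3 -c "
from h import *
snap('top','t5');snap('side','s5')
a=load('t5')['frame'][140:240,140:260];b=load('s5')['frame'][200:320,215:335]
cv2.imwrite('pics/i.png',np.hstack([cv2.resize(i,s,interpolation=cv2.INTER_CUBIC) for i,s in((a,(480,400)),(b,(300,400)))]))"
```

```text
clock: 12.75
ee_pos: [0.4286, -0.0817, 0.1761]
ee_rot: [0.0, -0.1, 0.995, 0.0]
wrist_force: [-0.4, 0.4, -0.5]
opening: 0.0001
grasp_force: 0.0
clock: 13.0
ee_pos: [0.4333, -0.0782, 0.1761]
ee_rot: [0.001, -0.103, 0.995, -0.0]
wrist_force: [0.4, 0.2, -0.2]
opening: -0.0004
grasp_force: 0.0
```

View pics/i.png

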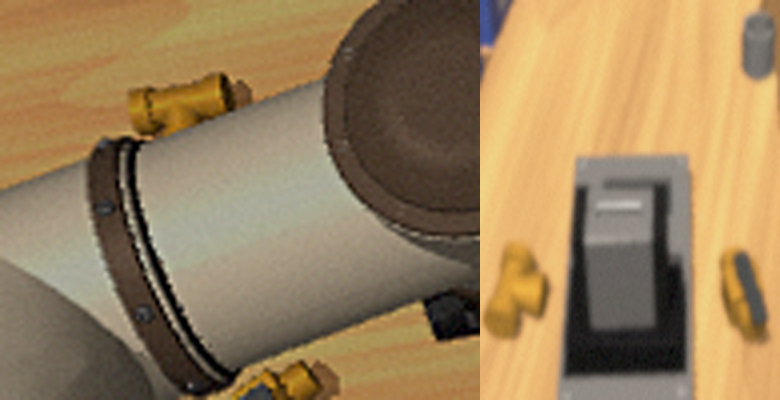

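The side tile shows the lamp home and the fittings untouched, but the arm hides the slot from above. I'll move aside and check the slide numerically.

```bash
python3 -m creep '[{"offset":[0,-0.03,0.02],"twist":0},{"offset":[0,-0.06,0.04],"twist":0},{"offset":[-0.01,-0.09,0.05],"twist":0},{"offset":[-0.02,-0.12,0.05],"twist":0},{"offset":[-0.03,-0.15,0.05],"twist":0},{"offset":[-0.04,-0.18,0.05],"twist":0},{"offset":[-0.05,-0.21,0.05],"twist":0},{"offset":[-0.06,-0.24,0.05],"twist":0},{"offset":[-0.06,-0.27,0.05],"twist":0},{"offset":[-0.06,-0.27,0.05],"twist":0},{"offset":[-0.06,-0.27,0.05],"twist":0}]'
python3 -c "
from h import *
snap('top','t6')
t=np.radians(101.7);R=np.array([[np.cos(t),np.sin(t)],[-np.sin(t),np.cos(t)]])
for n in('top0','t3','t6'):
  c=load(n);v,u=np.nonzero(c['z_map']>0);P=at_d(c,np.c_[u,v]);L=(P[:,:2]-[.5225,.188])@R.T*1e3
  r=[]
  for y in range(-28,44,4):
    m=(abs(L[:,0]+119)<6)&(abs(L[:,1]-y)<2);r.append((y,round(float(np.median(P[m,2]))*1e3,1) if m.any() else None,int(c['frame'][v[m],u[m]].mean()) if m.any() else None))
  print(n,r)
  m=(abs(L)<50).all(1)&(P[:,2]>.134)&(P[:,2]<.15);print(np.median(P[m,2]) if m.any() else None,np.percentile(L[m],[1,99],axis=0).round(1).tolist() if m.any() else None)
"
```

```text
clock: 14.02
ee_pos: [0.3725, -0.3495, 0.225]
ee_rot: [-0.001, -0.102, 0.995, 0.0]
wrist_force: [-0.4, 0.6, 0.4]
opening: -0.0001
grasp_force: 0.0
top0 [(-28, 30.2, 117), (-24, 26.9, 51), (-20, 23.4, 58), (-16, 22.5, 59), (-12, 22.3, 55), (-8, 28.4, 70), (-4, 30.8, 71), (0, 28.8, 67), (4, 24.1, 40), (8, 23.0, 59), (12, 23.5, 61), (16, 23.3, 58), (20, 22.2, 58), (24, 23.3, 60), (28, 23.2, 58), (32, 23.8, 58), (36, 23.7, 63), (40, 27.9, 111)]
None None
t3 [(-28, 30.3, 114), (-24, 26.3, 52), (-20, 23.2, 53), (-16, 23.5, 58), (-12, 23.9, 55), (-8, 28.4, 62), (-4, 31.1, 80), (0, 31.0, 81), (4, 25.6, 32), (8, 21.4, 58), (12, 23.3, 58), (16, 24.3, 57), (20, 22.8, 57), (24, 24.2, 58), (28, 22.0, 59), (32, 22.6, 57), (36, 23.7, 62), (40, 29.5, 110)]
0.1393745007743673 [[-21.0, -34.7], [21.0, 37.7]]
t6 [(-28, 30.4, 123), (-24, 28.5, 62), (-20, 30.1, 87), (-16, 31.4, 78), (-12, 28.3, 37), (-8, 23.2, 65), (-4, 22.2, 61), (0, 22.5, 59), (4, 22.6, 61), (8, 24.3, 60), (12, 24.5, 61), (16, 23.1, 61), (20, 23.9, 62), (24, 23.6, 60), (28, 21.5, 62), (32, 23.8, 61), (36, 21.9, 67), (40, 30.8, 115)]
0.13921584932638675 [[-21.2, -34.4], [21.2, 37.9]]
```

The slide moved from about −3 mm to −18 mm, the slot's on end, and the lamp is still home with the arm clear.

```bash
python3 -c "
from h import *
print(order.sign_off())"
```

```text
the job is handed in; nothing more can be done
None
```

The lamp is seated fully home on both pegs with its panel to the switch, the switch is slid to the stud end, the pipe fittings look undisturbed, and the job is handed in; the sign-off gave no verdict.

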